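# Lock the carving stand's spindle on its flat

## Robot

A 6-joint arm with a two-finger parallel gripper is mounted at the origin on the work surface. World frame = base frame: x ahead of the robot, y to its left, z up, the work surface at z = 0. Lengths are in m, angles in rad, forces in N, time in s.
With the tool pointing down it reaches from about 0.275 to 0.725 m from the base axis. Payload 15.9 kg.
Tool frame: the origin (TCP) lies on the centre line of the jaws, within the pads' length; the fingertips stand 8 mm ahead of it and the grasp point (between the pads) lies 11 mm behind it; z points along the fingers, y is the line along which they close (so a half turn about z gives the same grasp; the last joint's range is limited). The gripper opens to 85 mm and grips with 20 to 120 N. Pads are 22 mm wide; open, the fingers measure 114 mm over their backs; the gripper's body (76 mm by 85 mm) begins 54 mm behind the grasp point. The pads swing forward as they close: fully open they stand 13 mm farther back than shut.
Start: joints at [1.25, 0.213, -0.034, 1.323, 0, 1.571], TCP at [0.158, 0.474, 0.239] pointing down, gripper open.
Joint ranges: [-2.98, 2.98], [-0.74, 1.72], [-1.14, 1.35], [-2.1, 2.04], [-1.57, 1.44], [-3.14, 3.14]. Speed limits (rad/s): [1.89, 1.89, 2.39, 2.57, 3.14, 3.14].

## Interface

Orientations are given as a unit quaternion [w, x, y, z].
In Python, from workcell import r gives the robot as it stands.
- The arm moves only by the tool send_rows, never from a script. Its arguments are lists of equal length, an entry for each row: "slide": the shift along the tool's x, y, z scaled (see below), a list of three; "turn": the turn about the tool's z scaled (see below); "grip": the closure in counts, from 0 (fully open) to 255 (shut). In form: {"slide": [[x, y, z], ...], "turn": [turn, ...], "grip": [grip, ...]}. A call has 1 to 12 rows; each row is the pose to reach, as a shift and turn from the pose commanded when the call began, along the tool's axes at that moment; what a row does not reach only later rows make up. The controller multiplies each number of a shift by 600 mm and each number of a turn by 45 degrees. A row lasts 1/8 s, in which the tool goes at most 62.5 mm and 10.7 degrees, less where a joint would pass 70% of its speed; a pose out of reach is approached as far as the arm can. A call with a number of a shift or a turn outside -1 to 1 is refused whole. A call with a gripper value outside its range is refused whole. The fingers move at their own pace and stop on an object; "newtons" is the grip in N (left out, the last holds). Time passes only in rows, so rows that repeat a pose let the fingers close. It gives the time, the measured TCP pose, the force, the opening and the grip force at its end, in the units of the state.
- r.state(): the state, without advancing time (a new reading comes with each control period).
- r.grab_frame(name): name is "scene" or "top"; returns a dict with "color" (384x512x3 uint8, blue, green, red), "K" (3x3 intrinsics, pixels), "R" (3x3) and "t" (3): a world point X has camera coordinates R X + t. Camera axes: x right, y down, z forward; pixel columns grow to the right and rows downward; lengths in m; the calibration is good to about 2 mm. A picture is of the moment at which its call begins. There is no depth.
- r.sign_off(): hands the job in; it is judged then, once.
Trained networks look in the newest picture that a camera, given by its name, has taken for a name from the list of things; names that differ only in an ending like _2 or _b are one class to them, and where a whole thing is asked for, a point or a joint stands for the part that bears it (a point fixed in the world has none). Each returns a list of dicts, best first, with "confidence" (0 to 1); they miss things now and then, are a little off and sometimes report something else, mostly with a low value. They report only what shows in the picture. A call takes as long as a camera call. They do not tell look-alikes from the thing itself.
- r.boxes_of(target, camera): "box" ([left, top, width, height] as shares, 0 to 1, of the picture: columns of its width, rows of its height, round what is visible of it).
- r.spot_point(target, camera): "at" ([column, row] as shares, 0 to 1, of the picture: columns of its width, rows of its height: a listed point, or the origin of a listed thing).
The state is a dict: "time_s": time; "q": joint angles; "dq": joint speeds; "effort": joint torques, N m; "position": TCP position; "ee_rot": TCP orientation; "contact_force": force on the tool from outside, world axes, zero at the start; "torque": the same for the moment, N m; "width": finger opening in m; "gripper_force": force on a finger pad.
Only numpy, scipy, OpenCV 4.12 (cv2) and the standard library are available. Lean on these libraries where they do the work, as an engineer would, in place of code of your own. Each camera call takes 0.05 s, during which the arm holds its last target. There are 200 camera calls.

## Task

One of the two carving stands on the bench has a spindle with a flat ground along one side and a hex key standing in its setscrew. Turn that spindle until its flat squarely faces the setscrew, and only then swing the hex key clockwise (as seen facing the screw) down to its stop, just past level, to tighten the screw. Let go of both when done.

Things in the scene. Friction and masses are not known exactly. Their poses are not given: they have to be found in the camera images.
- spindle (a joint): Turn of the upright steel spindle in its fixed stand, rad: 0 = flat squarely faces the setscrew; positive = flat turned anticlockwise from there, seen from above. 40 mm diameter, one flat 36 mm wide along its whole length, 8 mm from the axis (28 mm from flat to the round side opposite). Bare from 75 to 165 mm above the bench, plus an 8 mm stub on top. Stiff (0.15 N m), stays where left.
- spindle_grip (a point): Point on the spindle's axis 140 mm above the bench, 25 mm below its top; grip here across flat and round side. Axes turn with the spindle: z up, the flat faces its -x. Green stand: foot disc 130 mm wide, hub 72 mm wide and 75 mm high. The other stand, with a fully round spindle and a black thumbscrew, is not part of the job.
- hex_key (a joint): Turn of the dark L-shaped hex key in the setscrew, rad: 0 = long arm straight up, growing clockwise seen from outside, facing the screw; 1.57 = arm level; 1.75 = tight, at the stop. Starts at 0.85 to 1.15. Stiff (0.25 N m), stays where left. Screw axis level, 50 mm above the bench, radial to the hub; the key's elbow is on it, 88 mm from the spindle's axis. Long arm 10 mm thick, 105 mm long.
- key_press (a point): Point in the middle of the key's long arm, 85 mm from the elbow; push the arm down here from above (about 3 N). Axes turn with the key: z along the long arm to its free end, x level along the screw's axis, inward to the spindle's axis; pushing towards -y tightens.
Not all that is in view belongs to the job. Leave any purple or yellow look-alike of the part that bears spindle alone.

How it is judged:
By the outcome, as a careful person would: the job done as asked, in the order asked, and still so for the second after the job is handed in, with the robot touching nothing.
It also fails if it takes over 53 s, if anything falls off the work surface, if the arm or the gripper's body presses on something with over 40 N, if the wrist force passes 120 N, or if a joint passes its speed limit or range.

## Working session

There is one attempt and no reset: what is moved stays moved. The work goes in short steps, Python scripts to look and compute and a tool call to move; the robot and the scene stay as the last step left them, time stands still between calls to the robot, and variables do not carry over. Pictures are saved under pics/ and viewed, at most 10 in all, crops included, and the job is handed in when it is done.

Besides the shell and the picture viewer there is one more tool, called after "Call:" by a JSON object that holds its "method" and its "body". send_rows: Moves the arm, as the interface text tells. Shifts and turns lie within -1 to 1; 1 stands for 600 mm of shift or 45 degrees of turn. Its arguments: {"type":"object","properties":{"slide":{"type":"array","items":{"type":"array","items":{"type":"number","minimum":-1,"maximum":1}}},"turn":{"type":"array","items":{"type":"number","minimum":-1,"maximum":1}},"grip":{"type":"array","items":{"type":"number"}},"newtons":{"type":"number"}},"required":["slide","turn","grip"]}

```bash
mkdir -p pics; ls
python3 - <<'E'
from workcell import r
import cv2,numpy as np
s=r.state();print(s['time_s'],s['position'],s['ee_rot'],s['width'])
for c in('scene','top'):
    f=r.grab_frame(c);cv2.imwrite(f'pics/{c}0.png',f['color']);np.savez(f'{c}.npz',K=f['K'],R=f['R'],t=f['t'])
    print(c,f['K'].round(1).tolist(),(-f['R'].T@f['t']).round(3),f['R'].round(2).tolist())
    for n in('spindle_grip','key_press','hex_key','spindle'):
        print(n,[(np.round(np.array(d['at'])*[512,384],1).tolist(),round(d['confidence'],2)) for d in r.spot_point(n,c)][:4])
    for n in('hex_key','spindle'):
        print(n,[(np.round(np.array(d['box'])*[512,384,512,384],1).tolist(),round(d['confidence'],2)) for d in r.boxes_of(n,c)][:4])
E
```

```text
pics
0.0 [0.15753953 0.47415542 0.23880892] [-9.39967477e-05  1.59703487e-01  9.87164861e-01 -5.69779519e-04] 0.08518343354098788
scene [[374.2, 0.0, 259.1], [0.0, 374.2, 179.6], [0.0, 0.0, 1.0]] [ 0.857 -0.444  0.74 ] [[0.82, 0.57, 0.0], [0.44, -0.63, -0.64], [-0.36, 0.53, -0.77]]
spindle_grip [([224.4, 95.0], 0.91), ([191.6, 145.6], 0.82), ([299.3, 126.4], 0.65), ([374.7, 161.8], 0.61)]
key_press [([160.5, 131.3], 0.75), ([198.1, 88.6], 0.71), ([338.6, 149.6], 0.56), ([253.8, 143.1], 0.49)]Traceback (most recent call last):
  File "<stdin>", line 8, in <module>
ValueError: it knows: key_press, spindle_grip
```

Run:
```python
from workcell import r
import cv2,numpy as np
for c in('scene','top'):
    f=r.grab_frame(c);cv2.imwrite(f'pics/{c}0.png',cv2.resize(f['color'],(800,600),interpolation=cv2.INTER_CUBIC));np.savez(f'{c}.npz',K=f['K'],R=f['R'],t=f['t'])
    print(c,f['K'].round(1).tolist(),(-f['R'].T@f['t']).round(3),f['R'].round(2).tolist())
    for n in('spindle_grip','key_press'):
        print(n,[(np.round(np.array(d['at'])*[512,384],1).tolist(),round(d['confidence'],2)) for d in r.spot_point(n,c)][:5])
```

```text
scene [[374.2, 0.0, 259.1], [0.0, 374.2, 179.6], [0.0, 0.0, 1.0]] [ 0.857 -0.444  0.74 ] [[0.82, 0.57, 0.0], [0.44, -0.63, -0.64], [-0.36, 0.53, -0.77]]
spindle_grip [([225.5, 93.8], 0.94), ([190.0, 145.4], 0.75), ([298.8, 126.4], 0.73)]
key_press [([335.0, 147.9], 0.63), ([161.8, 131.8], 0.6), ([197.9, 88.5], 0.57), ([253.8, 144.5], 0.49)]
top [[387.6, 0.0, 252.5], [0.0, 387.6, 186.6], [0.0, 0.0, 1.0]] [ 0.484 -0.026  0.867] [[-0.01, -1.0, -0.02], [-1.0, 0.01, -0.09], [0.09, 0.02, -1.0]]
spindle_grip [([167.0, 182.5], 0.83), ([267.4, 271.3], 0.77), ([165.5, 291.6], 0.67), ([161.6, 81.4], 0.66)]
key_press [([205.2, 229.9], 0.82), ([175.0, 339.9], 0.66), ([271.1, 318.2], 0.59), ([167.1, 126.2], 0.44)]
```

View pics/scene0.png

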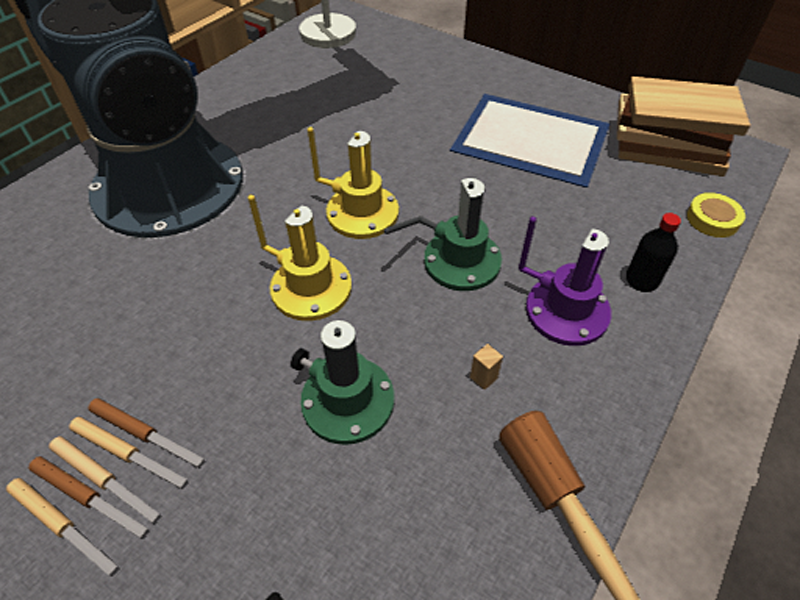

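View pics/top0.png

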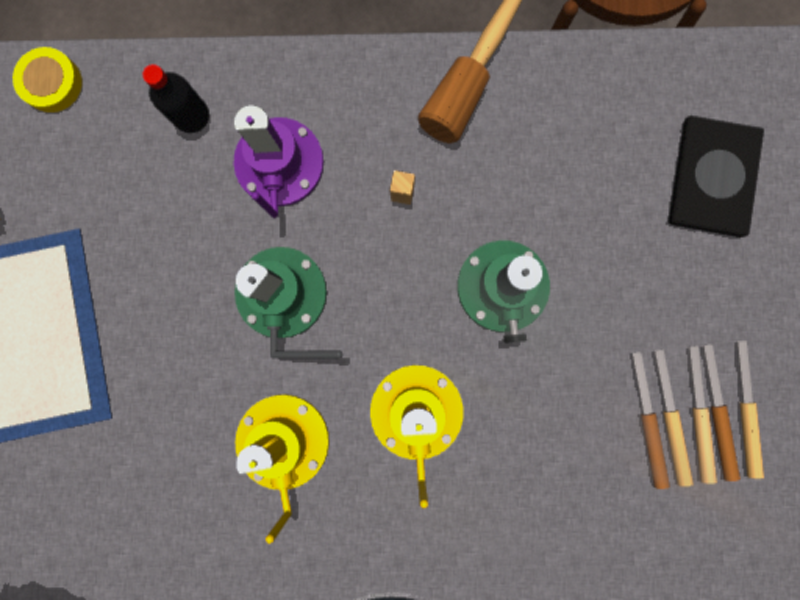

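The pictures show the target green stand with the hex key: top view (800-wide) hub ≈(280,290), spindle top ≈(253,280), key elbow ≈(277,352), tip ≈(345,356). In the scene view its spindle top is at ≈(472,187). The other green stand, with the thumbscrew, and the purple and yellow ones are decoys.

```bash
cat > h.py <<'E'
import numpy as np,cv2
from workcell import r
def ray(f,p,z):
    C=-f['R'].T@f['t'];d=f['R'].T@np.linalg.solve(f['K'],[p[0],p[1],1]);return C+d*(z-C[2])/d[2]
def proj(f,X):
    x=f['K']@(f['R']@np.array(X)+f['t']);return x[:2]/x[2]
def rect(f,c,z,half=.08,s=5000):  # plan view at height z; col=+x, row=-y
    n=int(2*half*s)
    A=np.array([[1/s,0,c[0]-half],[0,-1/s,c[1]+half],[0,0,z],[0,0,1]])
    H=f['K']@np.c_[f['R'],f['t']]@A
    return cv2.warpPerspective(f['color'],H,(n,n),flags=cv2.INTER_LINEAR|cv2.WARP_INVERSE_MAP)
E
python3 - <<'E'
from h import *
F={c:r.grab_frame(c) for c in('scene','top')}
P={'scene':((299,126.4),(253.8,144.5)),'top':((167,182.5),(205.2,229.9))}
for c,f in F.items():
    print(c,'grip',ray(f,P[c][0],.14).round(4),'stubtop',ray(f,{'scene':(302,117.5),'top':(160.5,179)}[c],.173).round(4))
# key_press triangulate
A=[];b=[]
for c,f in F.items():
    M=f['K']@np.c_[f['R'],f['t']];u,v=P[c][1]
    for q in(u*M[2]-M[0],v*M[2]-M[1]):A.append(q[:3]);b.append(-q[3])
print('press',np.linalg.lstsq(A,b,rcond=None)[0].round(4))
print('elbow top',ray(F['top'],(177,225.5),.05).round(4),'tip(z?)',ray(F['top'],(221,228),.1).round(4))
f=F['top'];c0=ray(f,P['top'][0],.14);print('base foot',ray(f,(179.5,187),.0).round(4))
a=rect(F['top'],c0,.165,.04,7500);b_=rect(F['scene'],c0,.165,.04,7500)
k=rect(F['top'],c0,.05,.13,2300)
cv2.imwrite('pics/rect.png',np.hstack([cv2.resize(x,(400,400)) for x in(a,b_)]))
cv2.imwrite('pics/k.png',k)
for n,x in(('top',a),('scene',b_)):
    m=(x.min(2)>150).astype(np.uint8);nn,l,st,ce=cv2.connectedComponentsWithStats(m)
    i=1+np.argmax(st[1:,4]);cn=max(cv2.findContours((l==i).astype(np.uint8),0,2)[0],key=cv2.contourArea)[:,0]
    h=cv2.convexHull(cn)[:,0]; 
    w=np.c_[c0[0]-.04+h[:,0]/7500,c0[1]+.04-h[:,1]/7500]
    e=np.roll(w,-1,0)-w;L=np.hypot(*e.T);j=np.argsort(-L)[:4]
    print(n,st[i,4]/7500**2*1e6,'mm2; edges',[(round(1e3*L[q],1),round(np.degrees(np.arctan2(e[q,1],e[q,0])),1),(w[q]+e[q]/2).round(4).tolist()) for q in j],cv2.minEnclosingCircle((w*1000).astype(np.float32)))
E
```

```text
scene grip [0.5572 0.1545 0.14  ] stubtop [0.5638 0.1514 0.173 ]
top grip [0.5585 0.1486 0.14  ] stubtop [0.5616 0.1525 0.173 ]
press [0.47   0.086  0.0854]
elbow top [0.4766 0.1483 0.05  ] tip(z?) [0.4712 0.0506 0.1   ]
base foot [0.5624 0.1538 0.    ]
top 936.0177777777777 mm2; edges [(np.float64(12.0), np.float64(-58.6), [0.5815, 0.1616]), (np.float64(11.9), np.float64(-116.6), [0.582, 0.1478]), (np.float64(11.6), np.float64(141.5), [0.5592, 0.1444]), (np.float64(6.9), np.float64(138.9), [0.5469, 0.1544])] ((563.9436645507812, 155.26576232910156), 21.130401611328125)
scene 871.2355555555556 mm2; edges [(np.float64(25.4), np.float64(140.5), [0.5539, 0.1473]), (np.float64(9.7), np.float64(-63.1), [0.5793, 0.1606]), (np.float64(8.4), np.float64(-93.6), [0.5815, 0.15]), (np.float64(7.7), np.float64(-121.5), [0.5792, 0.1425])] ((561.4756469726562, 153.27732849121094), 21.220623016357422)
```

View pics/rect.png

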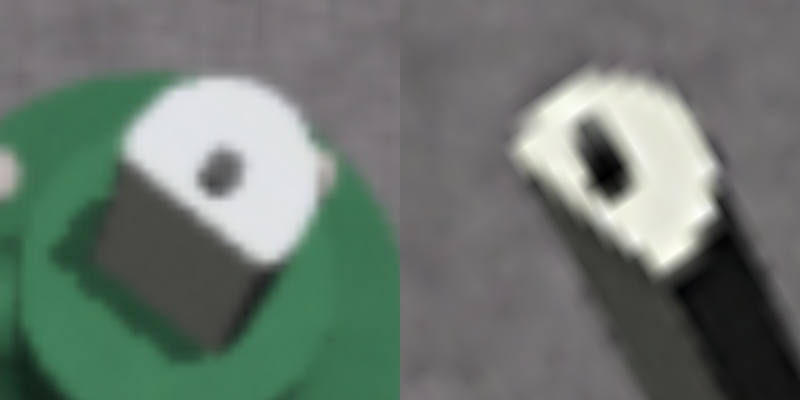

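View pics/k.png

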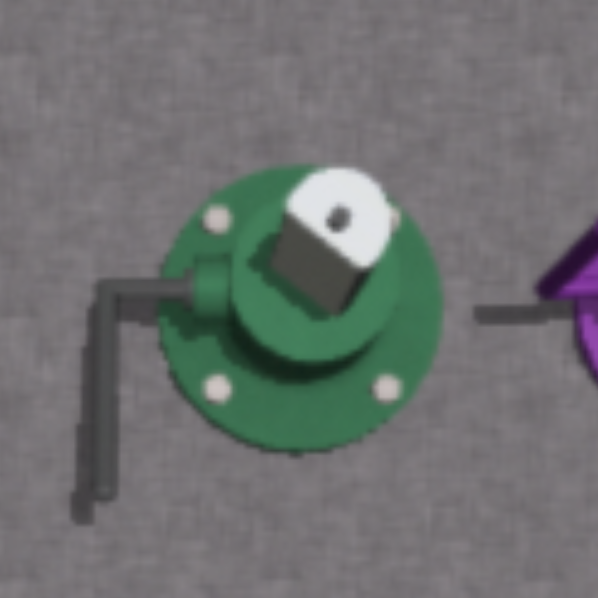

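The flat's normal is at about 230° and the screw direction at about 180°, so the spindle needs a turn of about −50°. Its axis is at ≈(0.5625, 0.1535). I'll move above it now.

Call:
{"method": "send_rows", "body": {"slide": [[-0.813, -0.285, 0], [-0.813, -0.285, 0], [-0.813, -0.285, 0], [-0.813, -0.285, 0], [-0.813, -0.285, 0], [-0.813, -0.285, 0], [-0.813, -0.285, 0], [-0.813, -0.285, 0], [-0.813, -0.285, 0], [-0.813, -0.285, 0], [-0.813, -0.285, 0], [-0.813, -0.285, 0]], "turn": [0.476, 0.476, 0.476, 0.476, 0.476, 0.476, 0.476, 0.476, 0.476, 0.476, 0.476, 0.476], "grip": [0, 0, 0, 0, 0, 0, 0, 0, 0, 0, 0, 0], "newtons": 60}}

```text
time_s: 2.05
position: [0.5658, 0.1594, 0.2397]
ee_rot: [0.0, 0.34, 0.941, 0.0]
contact_force: [0.6, -0.8, -0.0]
width: 0.0856
gripper_force: 0.0
```

Call:
{"method": "send_rows", "body": {"slide": [[0, 0, 0.08], [0, 0, 0.15], [0, 0, 0.183], [0, 0, 0.183], [0, 0, 0.183]], "turn": [0, 0, 0, 0, 0], "grip": [0, 0, 0, 0, 0]}}

```text
time_s: 2.68
position: [0.5669, 0.1589, 0.1308]
ee_rot: [0.001, 0.34, 0.94, 0.0]
contact_force: [0.7, -0.6, 0.5]
width: 0.0852
gripper_force: 0.0
```

Run:
```python
from h import *
s=r.state();print(s['position'],s['contact_force'],s['q'])
for c,z in(('top',1),('scene',1)):
    f=r.grab_frame(c);p=proj(f,[.5625,.1535,.15]).astype(int)
    x=f['color'][max(0,p[1]-60):p[1]+60,max(0,p[0]-66):p[0]+66];cv2.imwrite(f'pics/{c}1.png',cv2.resize(x,(390,360),interpolation=cv2.INTER_CUBIC))
cv2.imwrite('pics/a.png',np.hstack([cv2.imread('pics/top1.png'),cv2.imread('pics/scene1.png')]))
```

```text
[0.56694112 0.1589357  0.13083465] [ 0.71342679 -0.64852758  0.48594632] [ 2.73314783e-01  4.33164554e-01 -4.39049546e-03  1.13169777e+00
  1.57625587e-05  9.67323791e-01]
```

View pics/a.png

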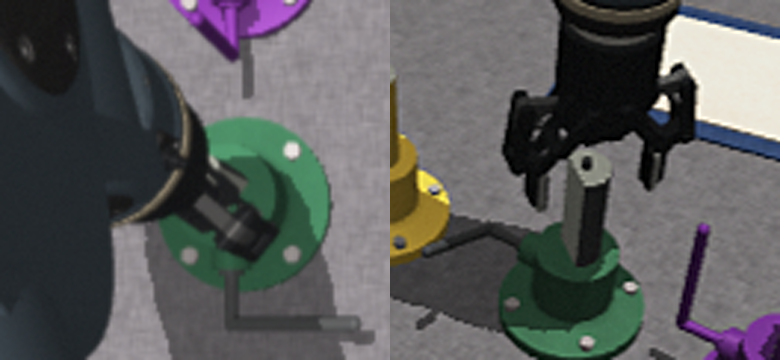

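The fingers flank the green stand's spindle: in the scene crop the spindle is at ≈(588,200), with the fingers at ≈(535,185) and ≈(655,165). I'll close on it.

Call:
{"method": "send_rows", "body": {"slide": [[0, 0, 0], [0, 0, 0], [0, 0, 0], [0, 0, 0], [0, 0, 0], [0, 0, 0], [0, 0, 0], [0, 0, 0], [0, 0, 0], [0, 0, 0]], "turn": [0, 0, 0, 0, 0, 0, 0, 0, 0, 0], "grip": [255, 255, 255, 255, 255, 255, 255, 255, 255, 255], "newtons": 60}}

```text
time_s: 4.03
position: [0.5659, 0.1575, 0.1298]
ee_rot: [-0.0, 0.341, 0.94, -0.001]
contact_force: [-8.6, -7.3, 10.0]
width: 0.027
gripper_force: 62.3
```

Call:
{"method": "send_rows", "body": {"slide": [[-0.001, 0, 0], [-0.002, 0, 0], [-0.003, 0, 0], [-0.0035, -0.0005, 0], [-0.0043, -0.001, 0], [-0.005, -0.0015, 0], [-0.006, -0.002, 0], [-0.0067, -0.0025, 0], [-0.0072, -0.003, 0], [-0.0072, -0.003, 0], [-0.0072, -0.003, 0]], "turn": [0.1, 0.2, 0.3, 0.42, 0.54, 0.66, 0.78, 0.9, 1.0, 1.0, 1.0], "grip": [255, 255, 255, 255, 255, 255, 255, 255, 255, 255, 255]}}

```text
time_s: 5.4
position: [0.5673, 0.1532, 0.1298]
ee_rot: [-0.0, 0.674, 0.738, -0.001]
contact_force: [-14.5, -8.7, 14.3]
width: 0.0269
gripper_force: 63.4
```

Call:
{"method": "send_rows", "body": {"slide": [[-0.001, -0.001, 0], [-0.0015, -0.0018, 0], [-0.0015, -0.0018, 0], [-0.0015, -0.0018, 0]], "turn": [0.06, 0.115, 0.115, 0.115], "grip": [255, 255, 255, 255]}}

```text
time_s: 5.9
position: [0.5672, 0.1527, 0.1298]
ee_rot: [0.0, 0.707, 0.707, -0.001]
contact_force: [-7.0, -3.9, 8.8]
width: 0.0269
gripper_force: 61.5
```

Run:
```python
from h import *
s=r.state();print(s['position'],s['ee_rot'],s['contact_force'],s['torque'],s['q'])
```

```text
[0.56724055 0.15266434 0.12977849] [ 5.11658857e-05  7.07114612e-01  7.07098672e-01 -6.25677573e-04] [-7.02373298 -3.86638358  8.7502851 ] [-0.92626961  1.1426148  -0.06476474] [ 2.63278755e-01  4.33313730e-01 -6.91214837e-03  1.13160405e+00
 -7.12759471e-04  1.83409799e+00]
```

Call:
{"method": "send_rows", "body": {"slide": [[0, 0, 0], [0, 0, 0], [0, 0, 0], [0, 0, 0], [0, 0, -0.1], [0, 0, -0.2], [-0.1, 0, -0.2], [-0.2, 0, -0.2], [-0.3, 0, -0.2], [-0.4, 0, -0.2], [-0.5, 0, -0.2], [-0.5, 0, -0.2]], "turn": [0, 0, 0, 0, 0, 0, 0, 0, 0, 0, 0, 0], "grip": [0, 0, 0, 0, 0, 0, 0, 0, 0, 0, 0, 0]}}

```text
time_s: 7.4
position: [0.5675, -0.1505, 0.2492]
ee_rot: [0.0, 0.709, 0.706, -0.0]
contact_force: [-0.1, 1.9, -0.6]
width: 0.0853
gripper_force: 0.0
```

Run:
```python
from h import *
s=r.state();print(s['position'],s['width'],s['time_s'])
c0=np.array([.5585,.1486]);o=[]
for c in('top','scene'):
    f=r.grab_frame(c);x=rect(f,c0,.165,.04,7500);o.append(cv2.resize(x,(400,400)))
    if c=='top':cv2.imwrite('pics/k2.png',rect(f,c0,.05,.13,2300))
    m=(x.min(2)>150).astype(np.uint8);nn,l,st,ce=cv2.connectedComponentsWithStats(m)
    i=1+np.argmax(st[1:,4]);cn=max(cv2.findContours((l==i).astype(np.uint8),0,2)[0],key=cv2.contourArea)[:,0]
    # flat edge: leftmost contour points in the mid rows
    y0,y1=cn[:,1].min(),cn[:,1].max();pts=[]
    for y in range(int(y0+.2*(y1-y0)),int(y0+.8*(y1-y0))):
        q=cn[cn[:,1]==y];
        if len(q):pts.append([q[:,0].min(),y])
    vx,vy,a,b=cv2.fitLine(np.float32(pts),cv2.DIST_HUBER,0,.01,.01).ravel()
    h=cv2.convexHull(cn)[:,0];w=np.c_[c0[0]-.04+h[:,0]/7500,c0[1]+.04-h[:,1]/7500]
    print(c,'edge angle',np.degrees(np.arctan2(-vy,vx))%180,'x',c0[0]-.04+a/7500,cv2.minEnclosingCircle((w*1000).astype(np.float32)))
    print([(np.round(np.array(d['at'])*[512,384],1).tolist(),round(d['confidence'],2)) for d in r.spot_point('key_press',c)][:5])
cv2.imwrite('pics/rect2.png',np.hstack(o))
```

```text
[ 0.56752709 -0.1505188   0.24917412] 0.08534745301011813 7.4
top edge angle 89.034096 x 0.5815487352609634 ((564.0028686523438, 153.71871948242188), 21.823974609375)
[([168.0, 127.7], 0.7), ([206.9, 225.6], 0.58), ([172.7, 340.5], 0.5), ([267.9, 316.5], 0.45)]
scene edge angle 155.92384 x 0.5620395464301109 ((561.7813110351562, 153.4395294189453), 22.19798469543457)
[([250.5, 146.3], 0.57), ([337.5, 146.9], 0.45)]
```

View pics/k2.png

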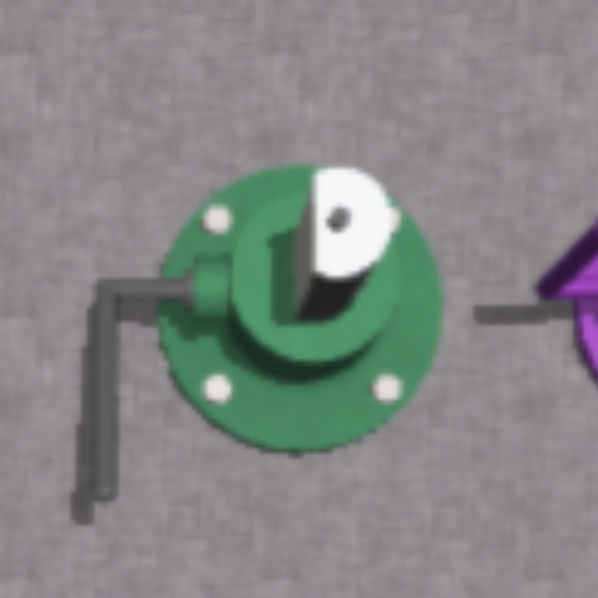

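View pics/rect2.png

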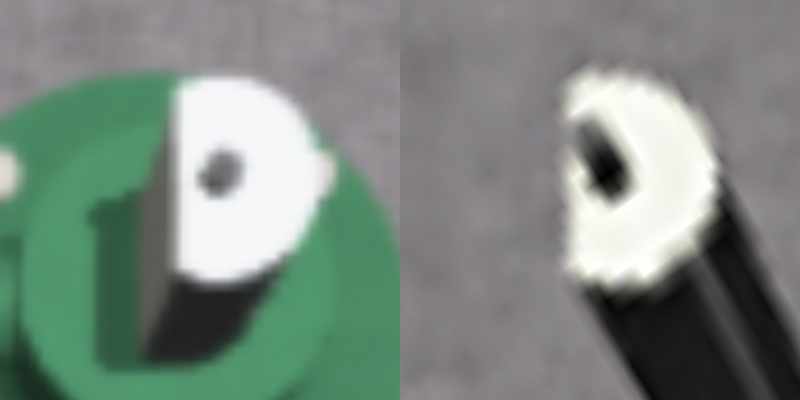

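The flat now squarely faces the screw: its edge measures about 89–90° in the rectified top view, and the screw is at image-left (≈(190,290)). The key is unmoved, with its elbow at (107,289) and tip at (107,490). Next I'll close the gripper and go above the key.

Call:
{"method": "send_rows", "body": {"slide": [[0.09, -0.04, 0], [0.18, -0.08, 0], [0.27, -0.12, 0], [0.36, -0.155, 0], [0.389, -0.155, 0], [0.389, -0.155, 0], [0.389, -0.155, 0.1], [0.389, -0.155, 0.18], [0.389, -0.155, 0.19], [0.389, -0.155, 0.19]], "turn": [0, 0, 0, 0, 0, 0, 0, 0, 0, 0], "grip": [255, 255, 255, 255, 255, 255, 255, 255, 255, 255]}}

```text
time_s: 8.85
position: [0.4756, 0.0862, 0.1366]
ee_rot: [0.0, 0.707, 0.707, 0.0]
contact_force: [-0.3, -0.9, 0.4]
width: -0.0
gripper_force: 0.0
```

Run:
```python
from h import *
s=r.state();print(s['position'],s['width'],s['contact_force'])
f=r.grab_frame('scene');p=proj(f,[.5,.1,.1]).astype(int)
x=f['color'][max(0,p[1]-75):p[1]+75,p[0]-100:p[0]+100];cv2.imwrite('pics/p.png',cv2.resize(x,(800,600),interpolation=cv2.INTER_CUBIC))
```

```text
[0.4755538  0.08619726 0.13664965] -4.775078854747843e-07 [-0.25904209 -0.87637593  0.36573722]
```

View pics/p.png

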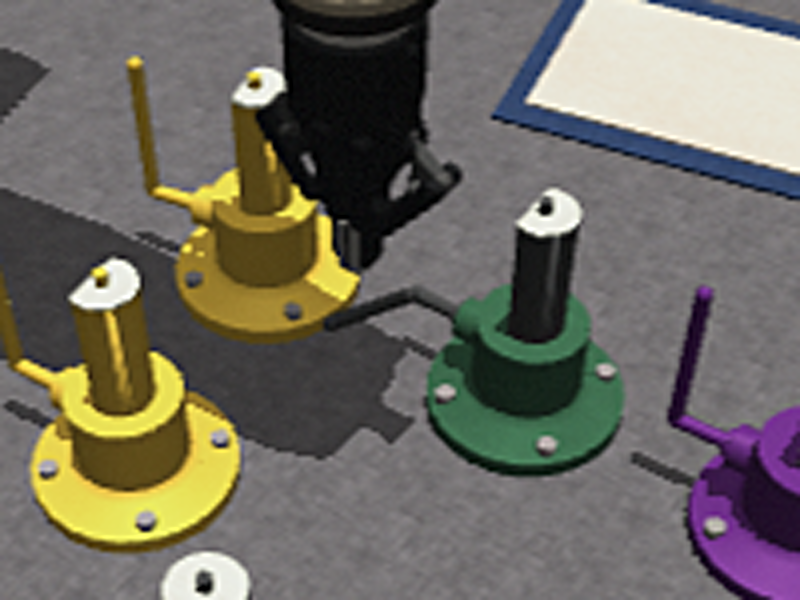

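The closed fingertips (≈(365,262)) hang above the dark key arm, which runs from (415,293) to (328,325). I'll press down step by step.

Call:
{"method": "send_rows", "body": {"slide": [[-0.003, -0.002, 0.015], [-0.006, -0.002, 0.03], [-0.009, -0.002, 0.045], [-0.012, -0.002, 0.06], [-0.014, -0.002, 0.075], [-0.016, -0.002, 0.09], [-0.018, -0.002, 0.1], [-0.02, -0.002, 0.11], [-0.021, -0.002, 0.12], [-0.022, -0.002, 0.13], [-0.022, -0.002, 0.13]], "turn": [0, 0, 0, 0, 0, 0, 0, 0, 0, 0, 0], "grip": [255, 255, 255, 255, 255, 255, 255, 255, 255, 255, 255]}}

```text
time_s: 10.28
position: [0.4734, 0.0734, 0.057]
ee_rot: [-0.0, 0.707, 0.707, -0.0]
contact_force: [-0.7, 0.2, 0.5]
width: -0.0001
gripper_force: 0.0
```

Call:
{"method": "send_rows", "body": {"slide": [[0, 0, 0.005], [0, 0, 0.01], [0, 0, 0.013]], "turn": [0, 0, 0], "grip": [255, 255, 255]}}

```text
time_s: 10.65
position: [0.4737, 0.0735, 0.0496]
ee_rot: [-0.0, 0.707, 0.707, 0.0]
contact_force: [-0.7, 2.2, 2.3]
width: 0.0002
gripper_force: 1.4
```

Call:
{"method": "send_rows", "body": {"slide": [[0, 0, 0.004], [0, 0, 0.006], [0, 0, 0.006]], "turn": [0, 0, 0], "grip": [255, 255, 255]}}

```text
time_s: 11.02
position: [0.4742, 0.0738, 0.0477]
ee_rot: [0.0, 0.707, 0.707, 0.001]
contact_force: [-11.8, 1.2, 38.4]
width: 0.0003
gripper_force: 18.9
```

The force jumped to 38 N, so the key is at its stop. I'll back off, move clear and look.

Call:
{"method": "send_rows", "body": {"slide": [[0, 0, -0.03], [0, 0, -0.12], [0, 0, -0.22], [0, 0, -0.32], [-0.1, 0, -0.33], [-0.2, 0, -0.33], [-0.3, 0, -0.33], [-0.4, 0, -0.33], [-0.4, 0, -0.33]], "turn": [0, 0, 0, 0, 0, 0, 0, 0, 0], "grip": [255, 255, 255, 255, 255, 255, 255, 255, 255]}}

```text
time_s: 12.15
position: [0.4732, -0.1702, 0.2436]
ee_rot: [-0.0, 0.709, 0.705, -0.0]
contact_force: [-0.4, 0.2, -0.2]
width: -0.0001
gripper_force: 0.0
```

Run:
```python
from h import *
s=r.state();print(s['position'],s['contact_force'],s['time_s'])
f=r.grab_frame('scene');p=proj(f,[.5,.1,.1]).astype(int)
x=f['color'][max(0,p[1]-75):p[1]+75,p[0]-75:p[0]+75].copy();x=cv2.resize(x,(400,400),interpolation=cv2.INTER_CUBIC)
def dr(th,col):
    a=proj(f,[.4741,.1528,.05]);b=proj(f,[.4741,.1528-.105*np.sin(th),.05+.105*np.cos(th)])
    g=lambda q:tuple(int(v) for v in (q-[p[0]-75,max(0,p[1]-75)])*400/150)
    cv2.line(x,g(a),g(b),col,1)
dr(1.75,(0,0,255));dr(1.57,(0,255,255))
t=rect(r.grab_frame('top'),np.array([.5585,.1486]),.165,.08,2500)
cv2.imwrite('pics/z.png',np.hstack([x,t]))
```

```text
[ 0.47324606 -0.17017111  0.24359196] [-0.41590054  0.2202534  -0.17093838] 12.15
```

View pics/z.png

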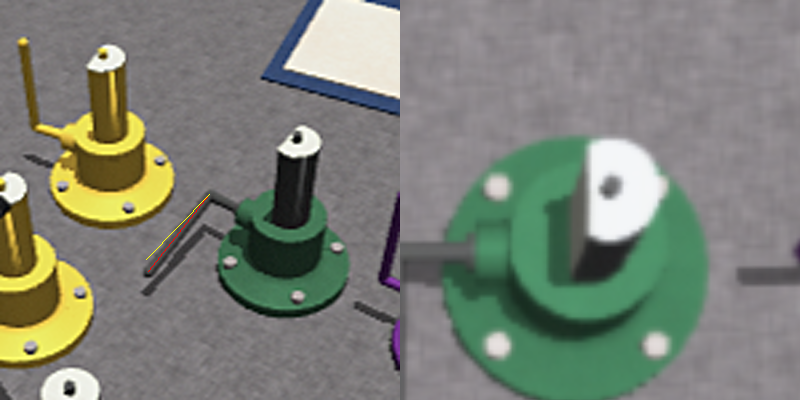

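The key lies along the predicted 1.75 rad line (red, ending at ≈(148,272)), below level. The flat still faces the screw and the arm is clear, so I'll hand in.

```bash
python3 -c "
from workcell import r
print(r.sign_off())"
```

```text
the job is handed in; nothing more can be done
None
```

I turned the green stand's spindle until its flat squarely faced the setscrew (within about 1° in the top view), then pressed the hex key down to its stop, let go of both and handed the job in at about 12 s of the 53 s allowed; no verdict was returned.

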